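# Snap the cap onto the open flask and hold it down

### The job

Pick the smaller of the two steel caps off the chopping board and press it straight down onto the neck of the open white flask until it clicks; keep pressing after the click so that the rubber seal inside stays well squeezed, and finish while still holding the cap pressed down with the gripper - do not let go. Leave the wide cap and the flask that is already closed where they are, and do not tip the open flask.

Things in the scene. Friction and masses are not known exactly. Their poses are not given: they have to be found in the camera images.
- cap: smaller steel snap cap, mouth down on the chopping board (22 mm thick). Origin: centre of its underside (mouth rim), z up. Skirt 44 mm outer diameter, 28 mm high, with a flat shoulder on top round a knob. Inside: cavity 24 mm deep, about 39 mm wide, with a lip 3 mm high at the mouth of 32.4 mm free diameter. 40 to 85 g.
- wide_cap: wide steel cap, not wanted: 62 mm outer diameter, skirt 18 mm high, knob 28 mm in diameter and 18 mm high on top; origin at the centre of its underside. On the same board, 120 mm or more from the small one; which stands left or right varies. Leave it.
- flask: open white ceramic flask, loose on the worktop, about 0.8 kg: body 80 mm in diameter, narrowing from 70 to 104 mm height into a steel neck. Origin: centre of its underside, z up. A clicked cap that nobody presses rests with its underside 114 to 115 mm above the flask's underside; pressed fully home, 111 mm.
- flask_mouth (a point): centre of the open flask's neck top, 135 mm above its underside. Neck: 30 mm in diameter, its top 6 mm tapering to 23 mm.
- seal (a joint): how far the sprung rubber seal (a 20 mm disc, standing 4.5 mm above the neck's top when free) is pushed down, in m: 0 free, 0.0005 to 0.0012 under a clicked cap that nobody presses, 0.0045 fully down. It pushes back with 1 N at first and 2 N more per mm, so 9 to 10 N keep it fully down.
- closed_flask: a second flask of the same shape, already capped, 159 mm high over its knob; origin at the centre of its underside. The two flasks may stand in either place. Leave it.
- cap_knob (a point): centre of the small cap's knob, 37 mm above its underside. Knob: 24 mm in diameter, upright sides, from 28 to 46 mm above the underside; gripped from above in any yaw, fingertips just over or resting on the shoulder at 28 mm. Grip firmly (40 to 60 N): the cap tugs at the click.
- flask_catch (a point): point on the neck's axis, 14 mm below its top, level with four small sprung balls that stand 3 mm out of the neck. The cap's lip meets them when the cap's underside is about 125 mm above the flask's; it must be pushed over them with 7 to 12 N; then they snap in above the lip: the push drops to nothing and the cap even pulls itself 3 to 5 mm on (up to 10 N).

How it is judged:
By the outcome, as a careful person would: the job done as asked, in the order asked, and still so for the second after the job is handed in, while the arm keeps its last pose, push and grip.
It also fails if it takes over 58 s, if anything falls off the work surface, if the arm or the gripper's body presses on something with over 40 N, if the wrist force passes 120 N, or if a joint passes its speed limit or range.

### The arm

A 6-joint arm with a two-finger parallel gripper is mounted at the origin on a cart in front of the work surface, level with it; the furniture and walls round the work are solid. World frame = base frame: x ahead of the robot, y to its left, z up, the work surface at z = 0. Lengths are in mm, angles in rad, forces in N, time in s.
With the tool pointing down it reaches from about 350 to 975 mm from the base axis. Payload 7.1 kg.
Tool frame: the origin (TCP) lies between the finger pads; the fingertips stand 17 mm ahead of it and the grasp point (between the pads) lies 2 mm behind it; z points along the fingers, y is the line along which they close (so a half turn about z gives the same grasp; the last joint's range is limited). The gripper opens to 88 mm and grips with 3 to 60 N. Pads are 20 mm wide; open, the fingers measure 115 mm over their backs; the gripper's body (75 mm by 178 mm) begins 61 mm behind the grasp point.
Start: joints at [1.157, 0.423, 1.63, -0, 1.089, -0.019], TCP at [240.357, 576.917, 239.675] pointing down, gripper open.
Joint ranges: [-3, 3], [-0.9, 2.11], [0.09, 2.58], [-1.31, 4.45], [0.11, 2.69], [-2.54, 2.54]. Speed limits (rad/s): [2.39, 2.39, 3.01, 3.14, 3.14, 3.14].

### API

Orientations are given as a rotation vector (axis times angle).
In Python, from workcell import ctrl, camrig, job gives the robot as it stands (ctrl), with the cameras (camrig) and the job (job).
- The arm moves only by the shell command python3 jog.py [OPENING], which reads ROWS from standard input. ROWS is one flat JSON list of numbers that holds 1 to 5 rows one after another, with no inner brackets; each row has 6 numbers: dx, dy, dz in normalised numbers (1 is 750 mm), then a rotation vector rx, ry, rz in fractions of the full range, 1 being pi rad; each row shifts and turns the commanded pose from where the row before left it, along the tool's axes as they then stand; what a row does not reach is not made up. A row lasts 1/12 s, in which the tool goes at most 41.7 mm and 0.125 rad, less where a joint would pass 70% of its speed; a pose out of reach is approached as far as the arm can. OPENING is the finger opening in mm, set as the command begins (- or left out keeps the last). The fingers move at their own pace and stop on an object; the grip force is fixed at half the most. Time passes only in rows, so rows that do not move let the fingers close. It prints the time, the measured TCP pose, the force, the opening and the grip force at its end. Shift and turn numbers lie between -1 and 1, and a call with a number outside is refused. Input that does not fit is refused with a message, and nothing moves.
- ctrl.get_obs(): the state, without advancing time (a new reading comes with each control period).
- camrig.get_image(name): name is "scene" or "side" or "wrist"; returns a dict with "img" (384x512x3 uint8, red, green, blue), "fx", "fy", "cx", "cy" (pixels), "k1" (the pictures are not rectified: a ray, as slopes to the right and down, at radius r is drawn at 1 + k1 r^2 times it, then the intrinsics apply), "R" (3x3) and "t" (3): a world point X has camera coordinates R X + t. Camera axes: x right, y down, z forward; pixel columns grow to the right and rows downward; lengths in mm; the calibration is good to about 2 mm. A picture is of the moment at which its call begins. There is no depth.
- job.close_job(): hands the job in; it is judged then, once.
The state is a dict: "t": time; "qpos": joint angles; "qvel": joint speeds; "joint_torque": joint torques, N m; "ee_pos": TCP position; "orientation": TCP orientation; "ft_force": force on the tool from outside, world axes, zero at the start; "moment": the same for the moment, N m; "width": finger opening in mm; "grasp_force": force on a finger pad.
Only numpy, scipy, OpenCV 4.12 (cv2) and the standard library are available. Lean on these libraries where they do the work, as an engineer would, in place of code of your own. Each camera call takes 0.05 s, during which the arm holds its last target. There are 200 camera calls.

## Working session

There is one attempt and no reset: what is moved stays moved. The work goes in short steps, Python scripts to look and compute and a shell command to move; the robot and the scene stay as the last step left them, time stands still between calls to the robot, and variables do not carry over. Pictures are saved under pics/ and viewed, at most 10 in all, crops included, and the job is handed in when it is done.

```bash
ls; mkdir -p pics; python3 - <<'E'
from workcell import ctrl, camrig, job
import cv2
o=ctrl.get_obs(); print(o['t'],o['ee_pos'],o['orientation'],o['width'])
for n in ("scene","side"):
    d=camrig.get_image(n); cv2.imwrite(f"pics/{n}0.png",d["img"][:,:,::-1])
    print(n,d["fx"],d["cx"],d["cy"],d["k1"],(-d["R"].T@d["t"]).round(0))
E
```

```text
jog.py
pics
workcell.py
0.0 [240.16899711 576.46920754 238.92803163] [-6.16098845e-01 -3.08028982e+00  2.23144697e-03] 88.01525707280308
scene 369.50587895967357 250.91453409101553 192.18429054143095 0.010054204594050912 [  30. -144.  728.]
side 458.2517178144231 254.17046131978105 199.4337393430029 -0.003340996850012389 [ 569. -779.  624.]
```

View pics/scene0.png

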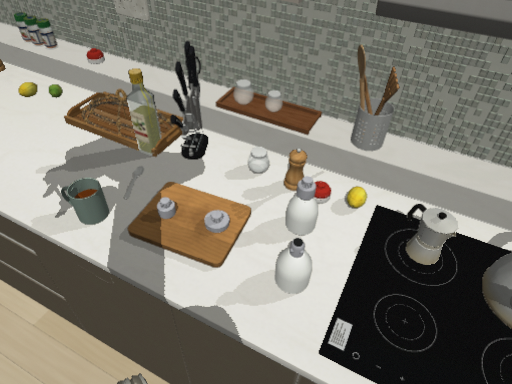

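View pics/side0.png

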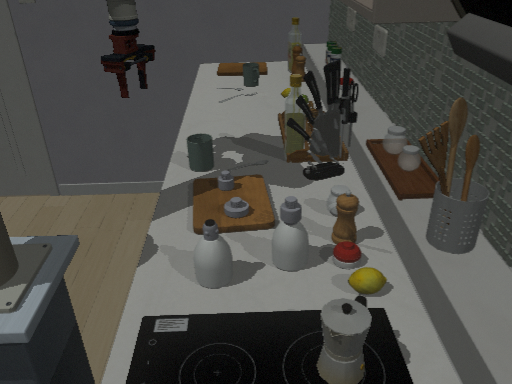

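The small cap is at scene (167,208) and side (226,180). The wide cap is at scene (217,220) and side (236,207). The front flask has a dark top at scene (298,243) and side (210,228), so it looks open. The rear flask wears a steel cap. I'll enlarge both views to confirm and to get pixel positions.

```bash
python3 - <<'E'
import cv2,numpy as np
a=cv2.imread("pics/scene0.png");b=cv2.imread("pics/side0.png")
z=lambda i,x,y:cv2.resize(i[y:y+50,x:x+66],(396,300),interpolation=cv2.INTER_CUBIC)
cv2.imwrite("pics/z0.png",np.vstack([np.hstack([z(a,140,185),z(a,265,232)]),np.hstack([z(b,190,165),z(b,180,215)])]))
E
```

```text
(no output)
```

View pics/z0.png

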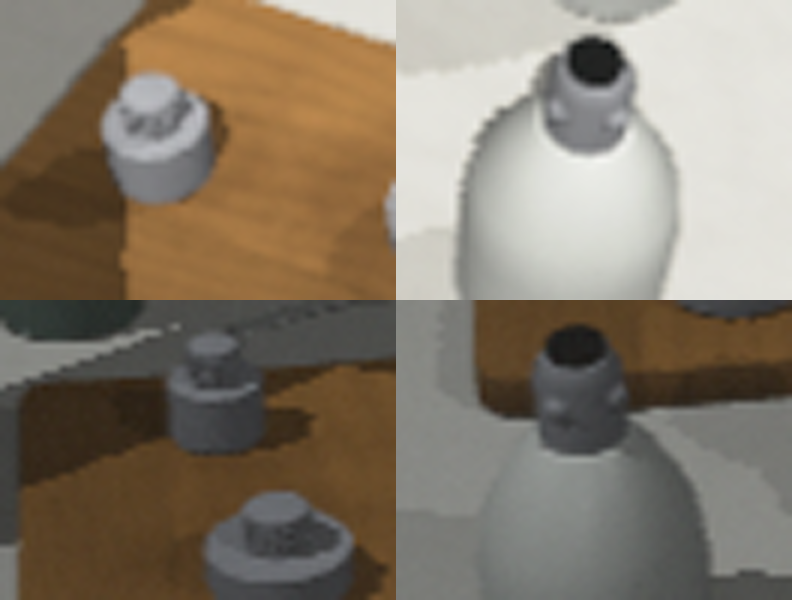

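The crops confirm it. The small cap's knob top is at scene (165.0,199.9) and side (225.1,172.3). The open flask's black seal is at scene (298.1,241.8) and side (209.6,222.3).

```bash
cat > h.py <<'E'
import numpy as np,cv2
from scipy.spatial.transform import Rotation as Ro
from workcell import ctrl, camrig, job
def cam(n):
    return camrig.get_image(n)
def ray(d,u,v):
    a=np.array([(u-d["cx"])/d["fx"],(v-d["cy"])/d["fy"]]);s=a.copy()
    for _ in range(5): s=a/(1+d["k1"]*(s@s))
    c=-d["R"].T@d["t"]; w=d["R"].T@np.array([*s,1]); return c,w/np.linalg.norm(w)
def plane(d,u,v,z):
    c,w=ray(d,u,v); return c+w*(z-c[2])/w[2]
def tri(rs):
    A=sum(np.eye(3)-np.outer(w,w) for c,w in rs); b=sum((np.eye(3)-np.outer(w,w))@c for c,w in rs)
    return np.linalg.solve(A,b)
def proj(d,X):
    p=d["R"]@X+d["t"]; s=p[:2]/p[2]; s=s*(1+d["k1"]*(s@s)); return s*[d["fx"],d["fy"]]+[d["cx"],d["cy"]]
def to(X):  # tool-axes displacement to world point
    o=ctrl.get_obs(); R=Ro.from_rotvec(o["orientation"]).as_matrix()
    return R.T@(np.array(X)-o["ee_pos"])
E
python3 - <<'E'
from h import *
D=[cam("scene"),cam("side")]
def dark(d,x,y):
    g=d["img"].max(2)[y-9:y+10,x-9:x+10]; m=(g<55).astype(np.uint8)
    n,l,s,c=cv2.connectedComponentsWithStats(m); i=1+np.argmax(s[1:,4]); print("area",s[i]); return c[i]+[x-9,y-9]
P=[dark(D[0],298,242),dark(D[1],210,222)]; print(P)
K=[(165.0,199.9),(225.1,172.3)]
for nm,Q,z in(("seal",P,139),("knobtop",K,68)):
    print(nm,tri([ray(d,*q) for d,q in zip(D,Q)]).round(1),[plane(d,*q,z).round(1) for d,q in zip(D,Q)])
o=ctrl.get_obs();print(o["t"],Ro.from_rotvec(o["orientation"]).as_matrix().round(3))
E
```

```text
area [ 5  6  9  7 50]
area [ 4  6 10  7 57]
[array([297.74, 241.84]), array([209.54385965, 222.24561404])]
seal [491.3 -21.4 137.4] [array([489.9, -21.8, 139. ]), array([491.6, -23.7, 139. ])]
knobtop [508.1 334.7  68. ] [array([508.4, 334.9,  68. ]), array([508. , 334.2,  68. ])]
0.2 [[-0.923  0.385 -0.   ]
 [ 0.385  0.923 -0.001]
 [ 0.    -0.001 -1.   ]]
```

```bash
python3 - <<'E'
from h import *
d=cam("scene")
for n,u,v,z in(("bottle",148,147,0),("closed top",307,182,159),("wide top",217,213,58),("mug",92,215,0),("pepper",294,186,0)): print(n,plane(d,u,v,z).round(0))
print(to([508,335,150]).round(1))
E
```

```text
bottle [723. 577.   0.]
closed top [644.  22. 159.]
wide top [541. 204.  58.]
mug [421. 517.   0.]
pepper [782.  95.   0.]
[-340.1 -120.1   89.4]
```

The rows are not in the units I measure in: shifts go in shares of 750 mm and turns go in shares of pi rad. I convert before sending: -38 mm is -0.0507, -36 mm is -0.048.

```bash
echo '[-0.048, -0.0173, 0, 0, 0, 0, -0.0507, -0.0173, 0, 0, 0, 0, -0.0507, -0.0173, 0, 0, 0, 0, -0.0507, -0.0173, 0, 0, 0, 0, -0.0507, -0.0173, 0, 0, 0, 0]' | python3 jog.py 88; echo '[-0.0507, -0.0173, 0, 0, 0, 0, -0.0507, -0.0173, 0, 0, 0, 0, -0.0507, -0.0187, 0.02, 0, 0, 0, -0.0507, -0.02, 0.0493, 0, 0, 0, 0, 0, 0.0493, 0, 0, 0]' | python3 jog.py; echo '[0, 0, 0, 0, 0, 0, 0, 0, 0, 0, 0, 0]' | python3 jog.py; python3 - <<'E'
from h import *
print(to([508,335,150]).round(1))
d=cam("wrist"); cv2.imwrite("pics/w1.png",d["img"][:,:,::-1]); print(proj(d,np.array([508,334.7,68])))
E
```

```text
t: 0.67
ee_pos: [389.9, 443.3, 239.7]
orientation: [0.615, 3.081, -0.0]
ft_force: [0.4, 0.4, 0.3]
width: 87.6
grasp_force: 0.0
t: 1.08
ee_pos: [505.4, 340.8, 162.1]
orientation: [0.621, 3.073, 0.007]
ft_force: [0.4, -0.4, -0.9]
width: 87.7
grasp_force: 0.0
t: 1.25
ee_pos: [498.7, 342.3, 158.7]
orientation: [-0.617, -3.077, 0.005]
ft_force: [-0.8, 1.0, -0.6]
width: 87.9
grasp_force: 0.0
[-11.5  -3.1   8.7]
[252.19449284 212.87938458]
```

View pics/w1.png

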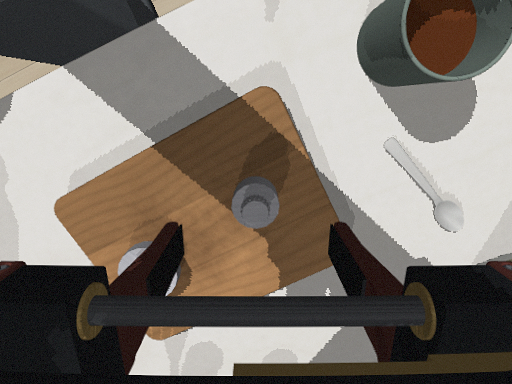

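The wrist view shows the knob top at about (256,207), a few pixels from the predicted (252,213). The open fingers straddle it, and the left one passes clear of the wide cap.

```bash
python3 - <<'E'
from h import *
d=cam("wrist"); g=cv2.cvtColor(d["img"],cv2.COLOR_RGB2HSV)[175:240,220:290]
# grey steel against brown: low saturation
m=(g[...,1]<60).astype(np.uint8); n,l,s,c=cv2.connectedComponentsWithStats(m); i=1+np.argmax(s[1:,4]); print(s[i],c[i]+[220,175])
print(plane(d,256,207,68)); print(plane(d,256,201,50))
p=[plane(d,s[i][0]+220+k,202,50) for k in (0,s[i][2])]; print(np.linalg.norm(p[0]-p[1]))
print(ctrl.get_obs()["ee_pos"], to([508.5,336,100]).round(1))
E
```

```text
[   9    0   48   53 1948] [252.95071869 201.03439425]
[506.10090549 341.00306843  68.        ]
[506.79013795 340.68855896  50.        ]
43.95845729732263
[500.01990946 344.36740698 161.71807411] [-11.   -4.5  61.7]
```

In the tool's units: 20 mm is 0.0267, 12 mm is 0.016.

```bash
echo '[-0.0053, -0.0013, 0.0267, 0, 0, 0, -0.0053, -0.0013, 0.0267, 0, 0, 0, -0.0013, 0, 0.016, 0, 0, 0, 0, 0, 0, 0, 0, 0, 0, 0, 0, 0, 0, 0]' | python3 jog.py;  python3 - <<'E'
from h import *
d=cam("wrist"); cv2.imwrite("pics/w2.png",d["img"][:,:,::-1]); print(proj(d,np.array([508,334.7,68])))
for _ in range(3):
  o=ctrl.get_obs(); print(o["ee_pos"],o["orientation"])
  cam("wrist")
E
```

```text
t: 1.77
ee_pos: [507.3, 338.9, 109.2]
orientation: [0.615, 3.081, 0.001]
ft_force: [-1.1, 0.1, 0.7]
width: 87.9
grasp_force: 0.0
[250.4193253  226.13474304]
[507.67185607 338.97445475 109.63070925] [6.14626507e-01 3.07970256e+00 1.83608067e-03]
[507.84196028 338.96760512 109.78140391] [6.14742420e-01 3.07933731e+00 2.40042449e-03]
[507.96135621 338.83668716 109.77574414] [6.14999971e-01 3.07911873e+00 2.55845252e-03]
```

View pics/w2.png

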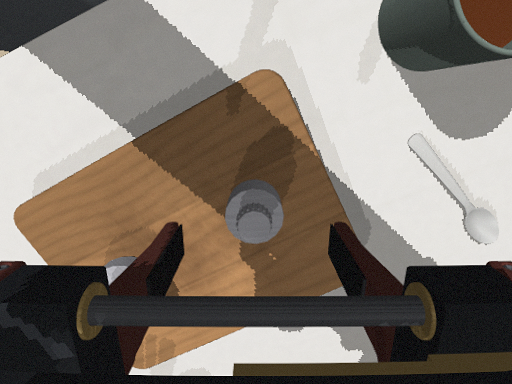

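The knob top is now at about (254,221), and the fingers sit evenly on either side at x = 182 and 330.

```bash
python3 - <<'E'
from h import *
d=cam("wrist"); print(plane(d,254,221,68),proj(d,ctrl.get_obs()["ee_pos"]),proj(d,ctrl.get_obs()["ee_pos"]-[0,0,17]),ctrl.get_obs()["ee_pos"])
print(to([507.5,337,69]).round(1), to(plane(d,254,221,68)).round(1))
E
```

```text
[506.28256255 338.2556088   68.        ] [255.19727318 252.58766444] [255.23627762 238.78387885] [507.8399875  338.55576979 109.43592912]
[-0.2 -1.6 40.4] [ 1.4 -0.9 41.4]
```

In the tool's units: 20 mm is 0.0267, 14 mm is 0.0187.

```bash
echo '[0, -0.0013, 0.0267, 0, 0, 0, 0, 0, 0.0187, 0, 0, 0, 0, 0, 0.008, 0, 0, 0, 0, 0, 0, 0, 0, 0, 0, 0, 0, 0, 0, 0]' | python3 jog.py; echo '[0, 0, 0, 0, 0, 0, 0, 0, 0, 0, 0, 0, 0, 0, 0, 0, 0, 0, 0, 0, 0, 0, 0, 0, 0, 0, 0, 0, 0, 0]' | python3 jog.py 0;echo '[0, 0, 0, 0, 0, 0, 0, 0, 0, 0, 0, 0, 0, 0, 0, 0, 0, 0, 0, 0, 0, 0, 0, 0, 0, 0, 0, 0, 0, 0]' | python3 jog.py
```

```text
t: 2.43
ee_pos: [506.8, 336.9, 67.9]
orientation: [-0.616, -3.08, 0.001]
ft_force: [-0.4, 0.0, 0.8]
width: 87.7
grasp_force: 0.0
t: 2.85
ee_pos: [507.2, 337.2, 68.6]
orientation: [0.616, 3.08, 0.001]
ft_force: [-0.7, -0.6, 0.1]
width: 58.0
grasp_force: 0.0
t: 3.27
ee_pos: [507.0, 337.1, 68.2]
orientation: [-0.616, -3.081, 0.0]
ft_force: [-0.1, -0.0, -0.2]
width: 24.9
grasp_force: 0.3
```

In the tool's units: -40 mm is -0.0533, -38 mm is -0.0507.

```bash
echo '[0, 0, 0, 0, 0, 0, 0, 0, 0, 0, 0, 0, 0, 0, 0, 0, 0, 0]' | python3 jog.py; echo '[0, 0, -0.0133, 0, 0, 0, 0, 0, -0.04, 0, 0, 0, 0, 0, -0.0507, 0, 0, 0, 0, 0, -0.0533, 0, 0, 0, 0, 0, -0.0533, 0, 0, 0]' | python3 jog.py; echo '[0, 0, -0.0267, 0, 0, 0, 0, 0, 0, 0, 0, 0]' | python3 jog.py; python3 -c "
from h import *
print(to([491,-22,246]).round(1))"
```

```text
t: 3.52
ee_pos: [507.0, 337.1, 68.2]
orientation: [-0.616, -3.081, 0.0]
ft_force: [0.4, -0.6, -0.5]
width: 23.2
grasp_force: 30.0
t: 3.93
ee_pos: [506.5, 336.7, 228.3]
orientation: [-0.616, -3.08, 0.001]
ft_force: [0.6, -0.5, -1.2]
width: 23.4
grasp_force: 30.0
t: 4.1
ee_pos: [509.4, 338.6, 252.9]
orientation: [0.615, 3.073, 0.011]
ft_force: [1.0, 0.5, -0.5]
width: 22.8
grasp_force: 30.0
[-121.7 -340.     4.7]
```

In the tool's units: -36 mm is -0.048, -22 mm is -0.0293.

```bash
echo '[-0.0107, -0.0293, 0, 0, 0, 0, -0.0173, -0.048, 0, 0, 0, 0, -0.0173, -0.048, 0, 0, 0, 0, -0.0173, -0.048, 0, 0, 0, 0, -0.0173, -0.048, 0, 0, 0, 0]' | python3 jog.py; echo '[-0.0173, -0.048, 0, 0, 0, 0, -0.0173, -0.048, 0, 0, 0, 0, -0.0173, -0.048, 0, 0, 0, 0, -0.0173, -0.048, 0, 0, 0, 0, -0.0133, -0.0373, 0, 0, 0, 0]' | python3 jog.py; echo '[0, 0, 0, 0, 0, 0, 0, 0, 0, 0, 0, 0, 0, 0, 0, 0, 0, 0]' | python3 jog.py; python3 - <<'E'
from h import *
print(to([491,-22,246]).round(1))
I=[]
for n,x,y in(("scene",255,180),("side",160,140)):
    d=cam(n); cv2.imwrite(f"pics/{n}2.png",d["img"][:,:,::-1]); I.append(cv2.resize(d["img"][y:y+120,x:x+80,::-1],(400,600),interpolation=cv2.INTER_CUBIC))
cv2.imwrite("pics/z2.png",np.hstack(I))
E
```

```text
t: 4.52
ee_pos: [497.3, 159.1, 245.4]
orientation: [-0.615, -3.079, 0.001]
ft_force: [0.3, 0.0, -1.5]
width: 23.1
grasp_force: 30.0
t: 4.93
ee_pos: [488.3, -24.2, 245.5]
orientation: [-0.617, -3.079, 0.001]
ft_force: [1.1, -0.1, -0.5]
width: 22.5
grasp_force: 30.0
t: 5.18
ee_pos: [489.2, -21.6, 245.7]
orientation: [-0.617, -3.079, -0.0]
ft_force: [1.0, 0.2, -1.1]
width: 23.6
grasp_force: 30.0
[-1.8  0.4 -0.3]
```

View pics/z2.png

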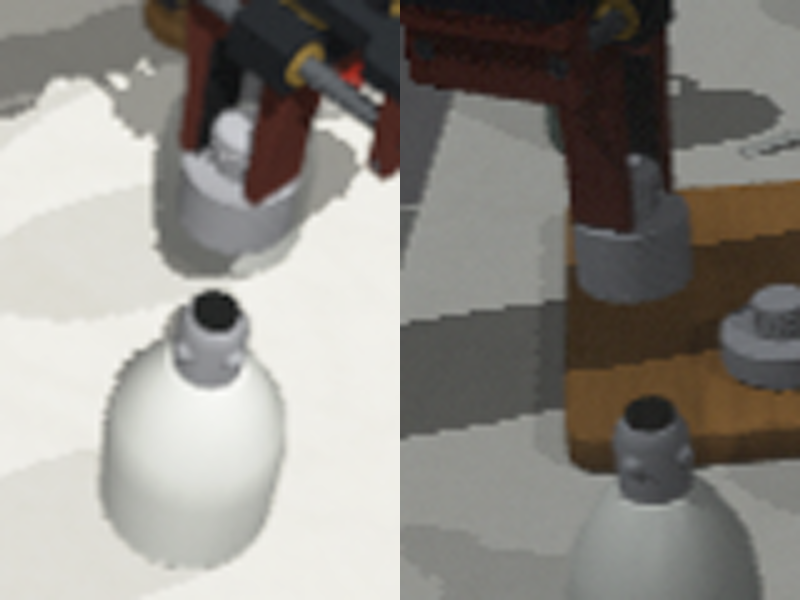

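Both views show the cap held level above the flask. The skirt's mid-height centre is at scene crop (241.5,210) and side crop (633.5,255). The seal is at (214,311) and (649,413).

```bash
python3 - <<'E'
from h import *
D=[cam("scene"),cam("side")]
f=lambda a,b:[(255+(a[0]-2)/5,180+(a[1]-2)/5),(160+(b[0]-402)/5,140+(b[1]-2)/5)]
for nm,Q,z in(("cap",f((241.5,210),(633.5,255)),213.5),("seal",f((214,311),(649,413)),138.5)):
    print(nm,tri([ray(d,*q) for d,q in zip(D,Q)]).round(1),[plane(d,*q,z).round(1) for d,q in zip(D,Q)])
print(ctrl.get_obs()["ee_pos"])
# fixed-height scene check: expected skirt edge midpoint if cap axis at TCP
e=ctrl.get_obs()["ee_pos"]
for d in D: print(proj(d,np.array([e[0],e[1],213.5])))
print([tuple(np.round(q,1)) for q in f((241.5,210),(633.5,255))])
E
```

```text
cap [488.6 -24.6 207.8] [array([480.2, -27.5, 213.5]), array([491.2, -30.6, 213.5])]
seal [491.  -20.8 137.3] [array([490.1, -21.1, 138.5]), array([491.2, -22.8, 138.5])]
[489.5659657  -20.7293607  246.04877187]
[301.40801764 216.99238166]
[205.7848427  188.09690889]
[(np.float64(302.9), np.float64(221.6)), (np.float64(206.3), np.float64(190.6))]
```

In the tool's units: 20 mm is 0.0267, 11 mm is 0.0147.

```bash
echo '[0, 0.0027, 0.0267, 0, 0, 0, 0, 0, 0.0267, 0, 0, 0, 0, 0, 0.0147, 0, 0, 0, 0, 0, 0, 0, 0, 0, 0, 0, 0, 0, 0, 0]' | python3 jog.py; python3 - <<'E'
from h import *
I=[]
for n,x,y in(("scene",265,205),("side",175,185)):
    d=cam(n); cv2.imwrite(f"pics/{n}3.png",d["img"][:,:,::-1]); I.append(cv2.resize(d["img"][y:y+75,x:x+50,::-1],(400,600),interpolation=cv2.INTER_CUBIC))
cv2.imwrite("pics/z3.png",np.hstack(I)); print(ctrl.get_obs()["ee_pos"],ctrl.get_obs()["ft_force"])
E
```

```text
t: 5.8
ee_pos: [490.1, -19.3, 194.9]
orientation: [-0.614, -3.08, 0.0]
ft_force: [0.4, -0.5, -0.9]
width: 23.5
grasp_force: 30.0
[491.00357094 -19.63275777 195.97615906] [ 0.1289081   0.31089747 -0.34258606]
```

View pics/z3.png

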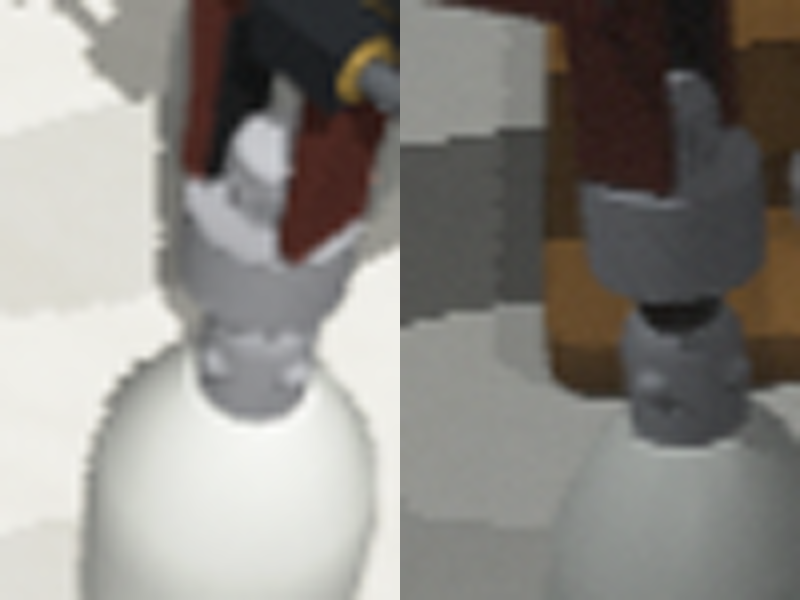

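The side view shows the cap axis about 0.5 px (1 mm) left of the neck axis, at crop x 674 against 678. In the scene view they agree within half a millimetre (268 against 270). I'll shift +1 mm in x and lower the cap onto the neck.

In the tool's units: 5 mm is 0.0067, -1 mm is -0.0013.

```bash
echo '[-0.0013, 0.0005, 0.0067, 0, 0, 0, 0, 0, 0.0067, 0, 0, 0, 0, 0, 0.0067, 0, 0, 0, 0, 0, 0, 0, 0, 0, 0, 0, 0, 0, 0, 0]' | python3 jog.py; python3 - <<'E'
from h import *
for _ in range(4):
  o=ctrl.get_obs(); print(o["t"],o["ee_pos"].round(1),o["ft_force"].round(1),o["moment"].round(2)); cam("side")
E
```

```text
t: 6.32
ee_pos: [491.2, -20.1, 179.9]
orientation: [-0.616, -3.08, 0.0]
ft_force: [0.5, -1.0, -0.0]
width: 23.3
grasp_force: 30.0
6.3167 [491.2 -20.1 179.9] [ 0.5 -1.  -0. ] [-0.   -0.    0.01]
6.3667 [491.3 -20.1 180.1] [-0.3  1.  -1. ] [-0.01  0.04  0.04]
6.4167 [491.5 -20.1 180.3] [-0.1 -0.8 -0.7] [-0.06  0.05  0.01]
6.4667 [491.6 -20.1 180.3] [-0.   0.7 -0.3] [ 0.04  0.02 -0.  ]
```

In the tool's units: 2 mm is 0.0027.

```bash
echo '[0, 0, 0.0027, 0, 0, 0, 0, 0, 0.0027, 0, 0, 0, 0, 0, 0.0027, 0, 0, 0, 0, 0, 0, 0, 0, 0, 0, 0, 0, 0, 0, 0]' | python3 jog.py; python3 - <<'E'
from h import *
for _ in range(4):
  o=ctrl.get_obs(); print(o["t"],o["ee_pos"].round(1),o["ft_force"].round(1),o["moment"].round(2)); cam("side")
E
```

```text
t: 6.93
ee_pos: [491.3, -20.0, 174.0]
orientation: [-0.616, -3.08, 0.0]
ft_force: [-0.1, -0.4, -0.5]
width: 23.1
grasp_force: 30.0
6.9333 [491.3 -20.  174. ] [-0.1 -0.4 -0.5] [-0.07  0.1  -0.01]
6.9833 [491.3 -20.  174.1] [-0.   0.1 -0.3] [-0.11  0.02 -0.06]
7.0333 [491.3 -20.  174.1] [ 0.1 -0.2 -0.2] [-0.08  0.08 -0.01]
7.0833 [491.3 -20.  174.2] [-1.  -0.5 -1.1] [-0.06  0.08  0.05]
```

In the tool's units: 1 mm is 0.0013.

```bash
for i in 1 2; do echo '[0, 0, 0.0013, 0, 0, 0, 0, 0, 0.0013, 0, 0, 0, 0, 0, 0, 0, 0, 0]' | python3 jog.py | egrep 'pos|force'; done; echo '[0, 0, 0.0013, 0, 0, 0, 0, 0, 0, 0, 0, 0]' | python3 jog.py| egrep 'pos|force'
```

```text
ee_pos: [491.3, -20.1, 172.1]
ft_force: [-0.3, -1.0, -1.4]
grasp_force: 30.0
ee_pos: [491.5, -20.2, 170.3]
ft_force: [-2.5, -2.1, 2.4]
grasp_force: 30.0
ee_pos: [491.7, -20.3, 169.6]
ft_force: [-3.1, -2.1, 6.5]
grasp_force: 30.0
```

The cap has met the balls at an underside height of about 124.5 mm, as expected. A small side force suggests an offset of under 1 mm, so I'll trim it and keep pushing.

In the tool's units: 1 mm is 0.0013, -0.7 mm is -0.0009.

```bash
echo '[0.0007, -0.0009, 0, 0, 0, 0, 0, 0, 0.0013, 0, 0, 0, 0, 0, 0, 0, 0, 0]' | python3 jog.py| egrep 'pos|force';  echo '[0, 0, 0.0013, 0, 0, 0, 0, 0, 0, 0, 0, 0]' | python3 jog.py| egrep 'pos|force'
```

```text
ee_pos: [491.4, -20.7, 169.0]
ft_force: [-1.7, -2.1, 6.1]
grasp_force: 30.0
ee_pos: [491.2, -20.7, 167.9]
ft_force: [-1.9, -2.3, 6.5]
grasp_force: 30.0
```

In the tool's units: 1 mm is 0.0013.

```bash
echo '[0, 0, 0.0013, 0, 0, 0, 0, 0, 0, 0, 0, 0]' | python3 jog.py| egrep 'pos|force';  echo '[0, 0, 0.0013, 0, 0, 0, 0, 0, 0, 0, 0, 0]' | python3 jog.py
```

```text
ee_pos: [490.8, -20.6, 166.4]
ft_force: [-1.1, -2.6, 2.0]
grasp_force: 30.0
t: 8.55
ee_pos: [490.5, -20.5, 164.8]
orientation: [-0.616, -3.08, 0.0]
ft_force: [-1.0, -1.3, -2.8]
width: 23.1
grasp_force: 30.0
```

In the tool's units: 1 mm is 0.0013.

```bash
for i in 1; do echo '[0, 0, 0.0013, 0, 0, 0, 0, 0, 0, 0, 0, 0]' | python3 jog.py| egrep 'pos|force'; done;  echo '[0, 0, 0.0013, 0, 0, 0, 0, 0, 0, 0, 0, 0]' | python3 jog.py| egrep 'pos|force'; echo '[0, 0, 0.0013, 0, 0, 0, 0, 0, 0, 0, 0, 0]' | python3 jog.py| egrep 'pos|force'; echo '[0, 0, 0.0013, 0, 0, 0, 0, 0, 0, 0, 0, 0]' | python3 jog.py
```

```text
ee_pos: [490.2, -20.3, 163.4]
ft_force: [0.8, -0.9, -7.6]
grasp_force: 30.0
ee_pos: [490.0, -20.3, 162.4]
ft_force: [0.5, 0.1, -9.8]
grasp_force: 30.0
ee_pos: [490.3, -20.4, 161.8]
ft_force: [-0.4, -0.5, -7.9]
grasp_force: 30.0
t: 9.22
ee_pos: [490.8, -20.5, 161.4]
orientation: [-0.616, -3.081, 0.0]
ft_force: [-0.9, -0.4, -3.7]
width: 23.2
grasp_force: 30.0
```

The click is clear: the force reversed to −9.8 N and is now fading at an underside height of about 115 mm. I'll keep pressing to squeeze the seal.

In the tool's units: 1 mm is 0.0013.

```bash
echo '[0, 0, 0.0013, 0, 0, 0, 0, 0, 0.0013, 0, 0, 0, 0, 0, 0, 0, 0, 0]' | python3 jog.py| egrep 'pos|force';  echo '[0, 0, 0.0013, 0, 0, 0, 0, 0, 0, 0, 0, 0]' | python3 jog.py| egrep 'pos|force'; echo '[0, 0, 0.0013, 0, 0, 0, 0, 0, 0, 0, 0, 0]' | python3 jog.py| egrep 'pos|force'
```

```text
ee_pos: [491.2, -20.5, 159.7]
ft_force: [-2.9, -0.1, 4.4]
grasp_force: 30.0
ee_pos: [491.1, -20.5, 158.7]
ft_force: [-3.7, 0.2, 6.1]
grasp_force: 30.0
ee_pos: [491.2, -20.5, 157.8]
ft_force: [-3.4, -0.8, 7.4]
grasp_force: 30.0
```

In the tool's units: 1 mm is 0.0013, 0.6 mm is 0.0008.

```bash
echo '[0.0008, -0.0003, 0.0013, 0, 0, 0, 0, 0, 0, 0, 0, 0]' | python3 jog.py| egrep 'pos|force';  echo '[0, 0, 0.0013, 0, 0, 0, 0, 0, 0, 0, 0, 0]' | python3 jog.py| egrep 'pos|force'; echo '[0, 0, 0.0007, 0, 0, 0, 0, 0, 0, 0, 0, 0]' | python3 jog.py| egrep 'pos|force'
```

```text
ee_pos: [491.1, -20.5, 157.1]
ft_force: [-1.9, 0.1, 8.7]
grasp_force: 30.0
ee_pos: [491.5, -20.5, 157.0]
ft_force: [-6.1, -0.1, 17.5]
grasp_force: 30.0
ee_pos: [491.7, -20.6, 157.0]
ft_force: [-5.9, -1.4, 22.2]
grasp_force: 30.0
```

It stopped hard at an underside height of about 111 mm with 22 N, so the cap is fully home. I'll relieve the side force slightly and check that it holds.

In the tool's units: 0.8 mm is 0.0011, -0.3 mm is -0.0004.

```bash
echo '[0.0011, -0.0004, 0, 0, 0, 0, 0, 0, 0, 0, 0, 0, 0, 0, 0, 0, 0, 0, 0, 0, 0, 0, 0, 0, 0, 0, 0, 0, 0, 0]' | python3 jog.py; echo '[0, 0, 0, 0, 0, 0, 0, 0, 0, 0, 0, 0, 0, 0, 0, 0, 0, 0, 0, 0, 0, 0, 0, 0, 0, 0, 0, 0, 0, 0]' | python3 jog.py; python3 - <<'E'
from h import *
I=[]
for n,x,y in(("scene",240,190),("side",160,185)):
    d=cam(n); I.append(cv2.resize(d["img"][y:y+120,x:x+80,::-1],(400,600),interpolation=cv2.INTER_CUBIC))
cv2.imwrite("pics/z4.png",np.hstack(I))
E
```

```text
t: 10.72
ee_pos: [491.1, -20.5, 156.9]
orientation: [0.615, 3.076, 0.001]
ft_force: [-5.2, -0.6, 19.4]
width: 23.4
grasp_force: 30.0
t: 11.13
ee_pos: [491.1, -20.5, 156.9]
orientation: [0.615, 3.076, 0.001]
ft_force: [-4.5, 0.0, 19.8]
width: 23.3
grasp_force: 30.0
```

View pics/z4.png

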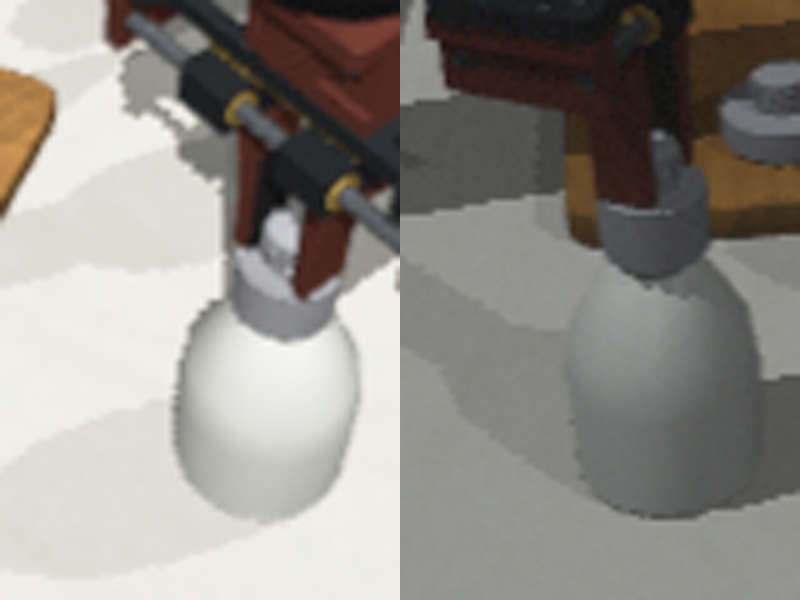

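The cap covers the whole neck (scene crop (285,300), side crop (655,235)). The flask is upright, the gripper still holds the knob, and the push is steady at about 20 N.

```bash
python3 -c "
from workcell import ctrl, camrig, job
print(job.close_job())"
```

```text
the job is handed in; nothing more can be done
None
```

The small cap clicked onto the open flask and is held fully home by the gripper at about 20 N, with the flask upright; I didn't touch the wide cap or the closed flask, and I handed the job in at about 11 s.

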